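# Find the grinding jar with the loose slug

## Robot

A 6-joint arm with a two-finger parallel gripper is mounted at the origin on a cart in front of the work surface, level with it; the furniture and walls round the work are solid. World frame = base frame: x ahead of the robot, y to its left, z up, the work surface at z = 0. Lengths are in mm, angles in rad, forces in N, time in s.
With the tool pointing down it reaches from about 350 to 775 mm from the base axis. Payload 7.3 kg.
Tool frame: the origin (TCP) lies on the front face of the gripper's body, between the roots of the fingers; the fingertips stand 66 mm ahead of it and the grasp point (between the pads) lies 47 mm ahead of it (bot.tip_extent is the distance from the TCP to the fingertips, in mm); z points along the fingers, y is the line along which they close (so a half turn about z gives the same grasp; the last joint's range is limited). The gripper opens to 92 mm and grips with 3 to 60 N. Pads are 19 mm wide; open, the fingers measure 130 mm over their backs; the gripper's body (75 mm by 190 mm) begins 47 mm behind the grasp point.
Start: joints at [-1.393, 0.342, 1.524, -0, 1.275, -0.146], TCP at [167.062, -497.724, 292.241] pointing down, gripper open.
Joint ranges: [-2.53, 2.53], [-0.77, 2.02], [0.04, 2.7], [-1, 4.14], [0.28, 2.66], [-3.11, 3.11]. Speed limits (rad/s): [2.57, 2.57, 3.14, 3.14, 3.14, 3.14].

## Interface

Orientations are given as [roll, pitch, yaw] about the fixed x, y, z axes, in that order (R = Rz(yaw) Ry(pitch) Rx(roll)).
In Python, from plant import readout, viewer, order, bot gives the robot as it stands.
- The arm moves only by the shell command python3 -m creep 'ROWS'. ROWS is text: rows parted by semicolons, each of 7 numbers parted by spaces: the shift along the world's x, y, z in m, then the turn, a rotation vector about the world's x, y, z in rad, then the opening in per cent of the stroke, from 0 (shut) to 100 (fully open). A call has 1 to 8 rows; each row shifts and turns the commanded pose from where the row before left it; what a row does not reach is not made up. A row lasts 1/12 s, in which the tool goes at most 41.7 mm and 7.16 degrees, less where a joint would pass 70% of its speed; a pose out of reach is approached as far as the arm can. A call is refused whole if a number of a shift passes 0.0417 or a number of a turn 0.125, either way. A call with a gripper value outside its range is refused whole. The fingers move at their own pace and stop on an object; the grip force is fixed at half the most. Time passes only in rows, so rows that do not move let the fingers close. It gives the time, the measured TCP pose, the force, the opening and the grip force at its end, in the units of the state.
- readout.get_obs(): the state, without advancing time (a new reading comes with each control period).
- viewer.capture(name): name is "scene" or "top"; returns the picture (384x512x3 uint8, red, green, blue); there is no depth.
- viewer.camera_info(name): a dict with "fx", "fy", "cx", "cy" (pixels), "D" ([k1, k2, p1, p2, k3] as OpenCV has them; the pictures are not rectified), "origin" and "rotation" of the camera in the world. Camera axes: x right, y up, looking along -z (the intrinsics and any distortion apply to the point x, -y, -z); pixel columns grow to the right and rows downward; lengths in mm; the calibration is good to about 2 mm. A picture is of the moment at which its call begins. camera_info takes no time and is no camera call.
- order.close_job(): hands the job in; it is judged then, once.
The state is a dict: "time": time; "joint_positions": joint angles; "dq": joint speeds; "tau": joint torques, N m; "tool_pos": TCP position; "tcp_rot": TCP orientation; "contact_force": force on the tool from outside, world axes, zero at the start; "moment": the same for the moment, N m; "grip_width": finger opening in mm; "finger_force": force on a finger pad.
Only numpy, scipy, OpenCV 4.12 (cv2) and the standard library are available. Lean on these libraries where they do the work, as an engineer would, in place of code of your own. Each camera call takes 0.05 s, during which the arm holds its last target. There are 200 camera calls.

## Task

Two closed grinding jars lie in the level double cradle: in one the steel slug inside has come loose, in the other it is packed tight. Pick the jars up clear of the cradle and rock them gently, cap end up and then cap end down, to feel which one has a piece sliding to and fro inside. Lay the jar with the loose slug in the sloping rest with its cap end uppermost, ready to be opened, leave the other jar lying in its own place in the cradle, and disturb nothing else.

Things in the scene. Friction and masses are not known exactly. Their poses are not given: they have to be found in the camera images.
- jar_a_mid (a point): Jar A, the one that starts in slot A of the cradle: closed round steel grinding jar, 131 mm long. Point on its axis near the balance, a good place to grip across the bare body (54 mm diameter, from -60 to +46 mm along the jar's x axis); dark knurled cap, 60 mm diameter, from +46 to +68 mm. x runs along the axis to the cap
- jar_b_mid (a point): Jar B, the one that starts in slot B: same make and looks as jar A, closed round steel grinding jar, 131 mm long. Point on its axis near the balance, a good place to grip across the bare body (54 mm diameter, from -60 to +46 mm along the jar's x axis); dark knurled cap, 60 mm diameter, from +46 to +68 mm. x runs along the axis to the cap
- jar_a: Jar A as a body, about 640 g in all (varies by 60 g); origin and axes as at jar_a_mid
- jar_b: Jar B as a body, about 640 g in all (varies by 60 g); origin and axes as at jar_b_mid
- jar_a_slug (a joint): How far (m) the hidden 400 g slug in jar A has slid from the cap end (0, at the start) towards the base: up to 0.031 if loose, at most 0.002 if packed. Chance decides which jar is loose. A loose slug stays put in a level jar and slides in under 0.5 s when tilted 15 degrees or more; it is felt as a knock, and the moment about the grip differs by 0.12 N m between its ends
- jar_b_slug (a joint): The same for the slug inside jar B
- slot_a (a point): Slot A of the fixed level double cradle: where the middle of jar A rests, 66 mm over the bench; x points along the slot to the cap end. Under each jar stand two grey V saddles, 10 mm thick, 30 mm before and behind this point: 50 mm free between them for the fingers. Tops of the V arms 6 mm below the jar's axis, 38 mm to either side
- slot_b (a point): Slot B of the same cradle, 130 mm to the -y side of slot A, for jar B. The cradle's base is an aluminium plate 110 x 220 x 10 mm
- rest_seat (a point): Fixed sloping rest: where the middle of a jar lying in it rests, 92 mm over the bench; x runs along the seat, rising at 20 degrees away from the robot to the cap end; z is square to the seat, upwards. V saddles as in the cradle, 30 mm before and behind along x; a stop plate 65 mm down the slope from this point, against which the jar's base may slide 5 mm
- label_tape: bystander: roll of tape lying flat, 62 mm across, 19 mm high; origin at its underside
- dish_0: bystander: round shallow petri dish, 90 mm across, 15 mm high; origin at its underside
- marker_black: bystander: marker pen lying flat, 12 x 132 x 13 mm; origin at its underside
Not all that is in view belongs to the job. Leave any orange look-alike of the jar_a alone.

How it is judged (in metres and radians):
On the way, in this order (a step that is already met when the one before it is completed fails the run):
1. a jar is held up clear of the cradle (its middle over 110 mm above the bench) and tilted cap end up until its slug has slid more than 22 mm (((height (world z) of jar_a_mid above 0.11 m and value of joint jar_a_slug above 0.022 m) or (height (world z) of jar_b_mid above 0.11 m and value of joint jar_b_slug above 0.022 m))), for 0.1 s.
2. still held up (over 110 mm), it is tilted cap end down until its slug has slid back to within 8 mm of the cap end (((height (world z) of jar_a_mid above 0.11 m and value of joint jar_a_slug below 0.008 m and angle between jar_a_mid's own x axis and vertical above 1.62 rad) or (height (world z) of jar_b_mid above 0.11 m and value of joint jar_b_slug below 0.008 m and angle between jar_b_mid's own x axis and vertical above 1.62 rad))), for 0.1 s.
At the end, for the whole second after the job is handed in: The jar with the loose slug lies in the sloping rest, cap end up: middle within 15 mm of the seat point, axis within 7 degrees, slug slid down over 22 mm. The other lies level in its own slot: middle within 15 mm, axis within 8 degrees. Both at rest (((distance between jar_a_mid and rest_seat below 0.015 m and angle between the x axis of jar_a_mid and the x axis of rest_seat, either way round below 0.12 rad and angle between jar_a_mid's own x axis and vertical below 1.35 rad and value of joint jar_a_slug above 0.022 m and distance between jar_b_mid and slot_b below 0.015 m and angle between the x axis of jar_b_mid and the x axis of slot_b, either way round below 0.15 rad and angle between jar_b_mid's own x axis and vertical between 1.39 and 1.75 rad and linear speed of each of jar_a, jar_b below 0.02 m/s) or (distance between jar_b_mid and rest_seat below 0.015 m and angle between the x axis of jar_b_mid and the x axis of rest_seat, either way round below 0.12 rad and angle between jar_b_mid's own x axis and vertical below 1.35 rad and value of joint jar_b_slug above 0.022 m and distance between jar_a_mid and slot_a below 0.015 m and angle between the x axis of jar_a_mid and the x axis of slot_a, either way round below 0.15 rad and angle between jar_a_mid's own x axis and vertical between 1.39 and 1.75 rad and linear speed of each of jar_b, jar_a below 0.02 m/s))); the robot touches nothing.
It fails at once if jar a is dropped, thrown or shaken wildly (faster than 0.8 m/s or 5 rad/s) (linear speed of jar_a above 0.8 m/s or angular speed of jar_a above 5 rad/s).
It fails at once if jar b is dropped, thrown or shaken wildly (faster than 0.8 m/s or 5 rad/s) (linear speed of jar_b above 0.8 m/s or angular speed of jar_b above 5 rad/s).
It fails at once if a bystander (tape, dish, marker pen) is moved by more than 25 mm (distance of any of label_tape, dish_0, marker_black from where it was at the start of the episode above 0.025 m).
It also fails if it takes over 67 s, if anything falls off the work surface, if the arm or the gripper's body presses on something with over 40 N, if the wrist force passes 120 N, or if a joint passes its speed limit or range.

## Working session

There is one attempt and no reset: what is moved stays moved. The work goes in short steps, Python scripts to look and compute and a shell command to move; the robot and the scene stay as the last step left them, time stands still between calls to the robot, and variables do not carry over. Pictures are saved under pics/ and viewed, at most 10 in all, crops included, and the job is handed in when it is done.

```bash
ls; mkdir -p pics
python3 - <<'E'
from plant import readout, viewer, order, bot
import cv2
print(readout.get_obs())
for n in("scene","top"):
    print(n,viewer.camera_info(n)); cv2.imwrite(f"pics/{n}0.png",cv2.cvtColor(viewer.capture(n),cv2.COLOR_RGB2BGR))
E
```

```text
pics
{'time': 0.0, 'joint_positions': array([-1.39299179e+00,  3.42689350e-01,  1.52502473e+00, -2.11256604e-05,
        1.27541693e+00, -1.46005131e-01]), 'dq': array([-0.00066134,  0.0007011 , -0.00124158,  0.00075764, -0.00078926,
       -0.00238214]), 'tau': array([-1.39203876e-03, -4.31246138e+01, -2.44225931e+01,  7.15543795e-02,
        5.57404803e-02, -1.14083439e-04]), 'tool_pos': array([ 167.00157608, -497.3947971 ,  291.55952543]), 'tcp_rot': array([-3.14006773e+00, -2.03824210e-04,  3.23815680e-01]), 'contact_force': array([-0.35889248,  0.32425572,  0.04411156]), 'moment': array([-0.00289606, -0.05227183, -0.00331729]), 'finger_force': 0.0, 'grip_width': 91.81574353467593}
scene {'fx': 476.0638855268906, 'fy': 476.0638855268906, 'cx': 255.04151605070209, 'cy': 199.7745147520991, 'D': array([0.0396705, 0.       , 0.       , 0.       , 0.       ]), 'origin': array([  41.74531057, -648.50180697, 1102.27654912]), 'rotation': array([ 0.72473271,  0.01277806, -0.62429173])}
top {'fx': 420.76359832200654, 'fy': 420.76359832200654, 'cx': 255.17343480169657, 'cy': 190.6167417209939, 'D': array([-0.07144084,  0.        ,  0.        ,  0.        ,  0.        ]), 'origin': array([ 499.64918953,   70.30352911, 1182.38152542]), 'rotation': array([ 0.06592851,  0.0227653 , -1.58198883])}
```

View pics/scene0.png

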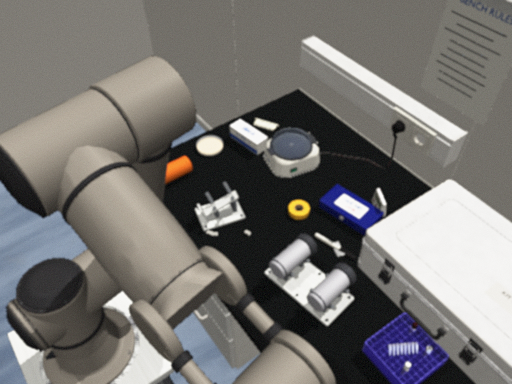

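View pics/top0.png

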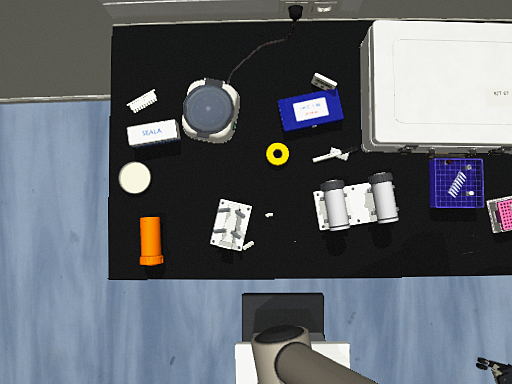

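Candidates in the top view: jar A at (335,205), which is on the +y side; jar B at (383,197); and the orange look-alike at (150,240), which I leave alone. The sloping rest is at (231,225). Tape is at (278,154), the dish at (135,178) and the marker near (333,155).

```bash
cat > h.py <<'E'
import numpy as np, cv2
from scipy.spatial.transform import Rotation as Ro
from plant import readout, viewer
def cam(n):
    c=viewer.camera_info(n);K=np.array([[c['fx'],0,c['cx']],[0,c['fy'],c['cy']],[0,0,1]])
    return K,c['D'],c['origin'],Ro.from_euler('xyz',c['rotation']).as_matrix()
def back(n,px,z):
    K,D,o,R=cam(n);p=cv2.undistortPoints(np.array(px,float).reshape(-1,1,2),K,D)[:,0]
    d=np.c_[p[:,0],-p[:,1],-np.ones(len(p))]@R.T
    return o+d*((np.asarray(z)-o[2])/d[:,2])[:,None]
def proj(n,P):
    K,D,o,R=cam(n);q=(np.atleast_2d(P)-o)@R*[1,-1,-1]
    return cv2.projectPoints(q,np.zeros(3),np.zeros(3),K,D)[0][:,0]
E
python3 - <<'E'
import cv2
a=cv2.imread('pics/top0.png')
def g(x0,y0,w,h,s,name):
    c=cv2.resize(a[y0:y0+h,x0:x0+w],None,fx=s,fy=s,interpolation=cv2.INTER_CUBIC)
    for i in range(0,w,10): cv2.putText(c,str(x0+i),(i*s,10),0,.35,(0,255,255),1);cv2.line(c,(i*s,12),(i*s,20),(0,255,255),1)
    for i in range(0,h,10): cv2.putText(c,str(y0+i),(0,i*s+4),0,.35,(0,255,255),1)
    return c
import numpy as np
cv2.imwrite('pics/crop.png',np.hstack([g(205,190,52,68,7,''),g(308,165,60,68,7,'')[:, :0+420]]))
cv2.imwrite('pics/crop2.png',g(305,160,100,75,8,''))
E
```

```text
(no output)
```

View pics/crop2.png

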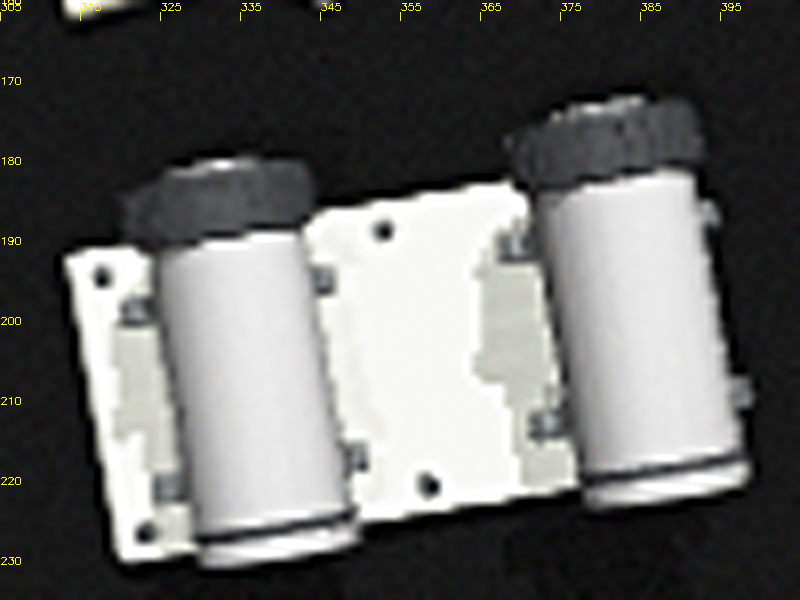

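View pics/crop.png

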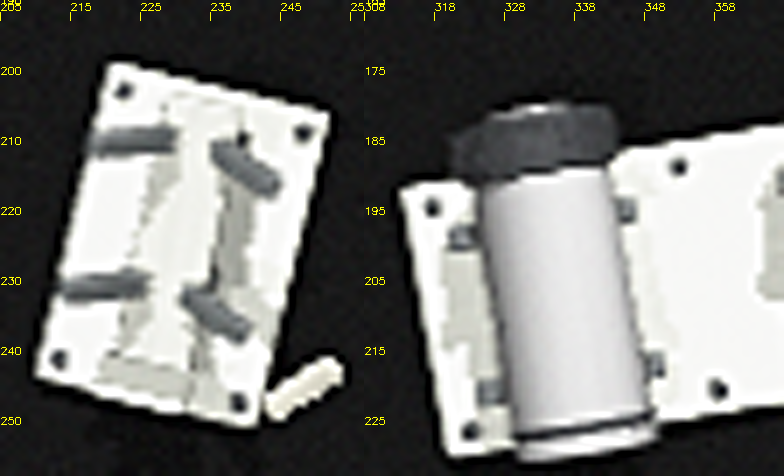

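The crops show both jars with their dark caps up the image (+x), lying on four grey arms each. Jar A's arm tops are near (322,199), (345,195), (326,221) and (349,217). The rest's V arms are near (219,210), (245,217), (215,232) and (240,238), and its stop is at the bottom near (226,244).

Run:
```python
from h import *
np.set_printoptions(precision=1,suppress=True)
n='top'
A=back(n,[(321.9,199),(345.3,194.8),(325.9,221),(349.4,217.1)],[60]*4)
B=back(n,[(369.4,190.8),(393.4,186.8),(373.3,212.9),(397.5,208.8)],[60]*4)
R=back(n,[(218.6,210.4),(244.6,216.9),(214.7,231.9),(239.6,237.6)],[96,96,75,75])
Pc=back(n,[(220.7,199),(252.1,206.1),(210,243.9),(242.4,251.1)],[10]*4)
# jar caps/bases: cap top center at upper image, body
for k,P in dict(A=A,B=B,R=R,P=Pc).items():
    print(k,P[:,:2].tolist(),'mean',P.mean(0)); 
    l=(P[0]+P[1]-P[2]-P[3])[:2]/2;w=(P[0]+P[2]-P[1]-P[3])[:2]/2
    print(' len',np.hypot(*l),'width',np.hypot(*w),'yaw',np.degrees(np.arctan2(l[1],l[0])),np.degrees(np.arctan2(-w[0],w[1])))
d=A.mean(0)-B.mean(0);print(d,np.hypot(*d[:2]),np.degrees(np.arctan2(-d[0],d[1])))
# silhouette axis points: jar edges at z=66 (body width mid) 
J=back(n,[((305+160/8+305+302/8)/2,160+240/8),((305+202/8+305+355/8)/2,160+530/8),((305+540/8+305+695/8)/2,160+180/8),((305+585/8+305+745/8)/2,160+470/8)],[66]*4);print(J)
print(np.degrees(np.arctan2(J[0,1]-J[1,1],J[0,0]-J[1,0])),np.degrees(np.arctan2(J[2,1]-J[3,1],J[2,0]-J[3,0])))
```

```text
A [[549.4007482288549, -82.62740019040879], [559.8160610929797, -145.34925016765695], [490.7528430088938, -92.05654175700869], [500.28508598789904, -154.84185791509418]] mean [ 525.1 -118.7   60. ]
 len 59.842042812691126 width 63.54123412288478 yaw 9.096482910850929 9.030803295325823
B [[569.6883843221053, -210.1864823714615], [579.593297547051, -275.1172285942247], [510.58595289042603, -218.97261754327056], [520.6101622470676, -284.26952788684946]] mean [ 545.1 -247.1   60. ]
 len 59.72015677594279 width 65.87186892299525 yaw 8.637788909771885 8.700640912681576
R [[521.5790778904541, 189.44631373861233], [504.06254706360545, 122.27889324634845], [465.5847130278888, 202.40196786651592], [450.04687554299824, 136.9480666956627]] mean [485.3 162.8  85.5]
 len 56.71273931776254 width 68.33923877275792 yaw -14.09618663740098 -13.995183702843095
P [[555.1028976151125, 192.8002372175838], [534.2331273778091, 105.18100379323884], [430.40846599022586, 223.49476251537774], [409.74370779681567, 133.4378890147679]] mean [482.4 163.7  10. ]
 len 128.03110999285667 width 91.23310257791537 yaw -13.310200591294132 -13.157498124308477
[-20.1 128.4   0. ] 129.9743812395317 8.876521006093881
[[ 572.6 -114.1   66. ]
 [ 476.5 -127.7   66. ]
 [ 591.  -243.6   66. ]
 [ 494.5 -256.5   66. ]]
8.024347546970475 7.639479267706799
```

Checks agree with the given sizes: saddle spacing 60 mm, slot pitch 130 mm. Slot A ≈ (525,-119,66) with yaw 8.9°, slot B ≈ (545,-247,66), rest seat ≈ (483,163,92) with yaw -13.5°. Moving above jar A.

```bash
python3 -m creep '0.03 0.0315 0 0 0 -0.021 100;0.03 0.0315 0 0 0 -0.021 100;0.03 0.0315 0 0 0 -0.021 100;0.03 0.0315 0 0 0 -0.021 100;0.03 0.0315 0 0 0 -0.021 100;0.03 0.0315 0 0 0 -0.021 100;0.03 0.0315 0 0 0 -0.021 100;0.03 0.0315 0 0 0 -0.021 100'
python3 -m creep '0.0295 0.0315 -0.012 0 0 0 100;0.0295 0.0315 -0.012 0 0 0 100;0.0295 0.0315 -0.012 0 0 0 100;0.0295 0.0315 -0.012 0 0 0 100;0 0 -0.02 0 0 0 100;0 0 -0.02 0 0 0 100;0 0 0 0 0 0 100'
python3 - <<'E'
from h import *
o=readout.get_obs();print(o['tool_pos'],o['tcp_rot'],o['moment'],o['contact_force'])
a=viewer.capture('scene')[:,:,::-1];cv2.imwrite('pics/s1.png',cv2.resize(a[190:340,210:410],None,fx=4,fy=4,interpolation=cv2.INTER_CUBIC))
E
```

```text
time: 0.77
tool_pos: [397.8, -254.5, 292.1]
tcp_rot: [-3.141, 0.0, 0.155]
contact_force: [-0.1, -0.4, 1.0]
grip_width: 92.0
finger_force: 0.0
time: 1.35
tool_pos: [505.2, -137.5, 203.6]
tcp_rot: [-3.137, 0.007, 0.158]
contact_force: [-0.6, 0.7, -0.5]
grip_width: 92.0
finger_force: 0.0
[ 505.16654216 -137.46074108  203.64665333] [-3.13746046  0.00680103  0.15767194] [ 0.00617991  0.06253463 -0.03351533] [-0.63579979  0.66578802 -0.49541637]
```

View pics/s1.png

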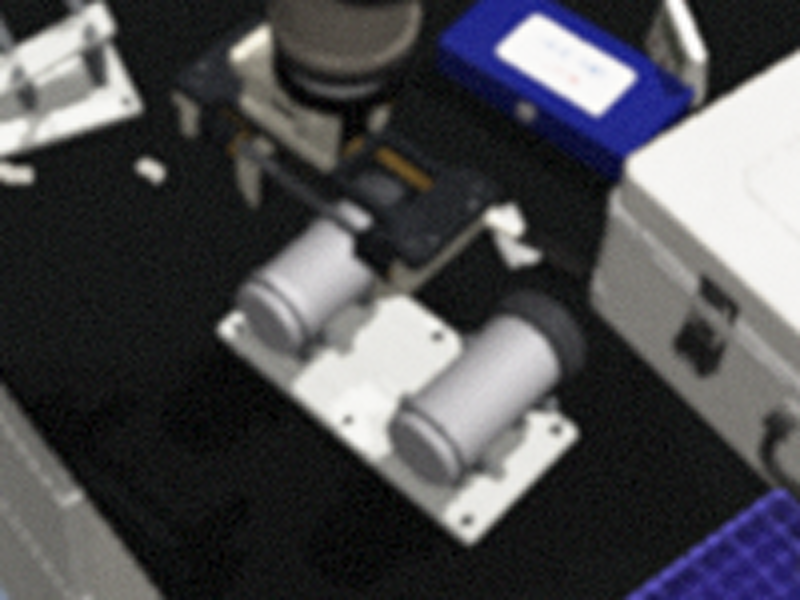

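The gripper hangs over jar A but about 20 mm short, since some shift was lost to speed limiting. Correcting that and descending with smaller steps.

```bash
python3 -m creep '0.01 0.009 0 0 0 0 100;0.01 0.009 0 0 0 0 100;0 0 -0.01 0 0 0 100;0 0 -0.015 0 0 0 100;0 0 0 0 0 0 100;0 0 0 0 0 0 100'
python3 - <<'E'
from h import *
o=readout.get_obs();print(o['tool_pos'],o['tcp_rot'],o['joint_positions'])
a=viewer.capture('top')[:,:,::-1];cv2.imwrite('pics/t1.png',cv2.resize(a[150:240,290:410],None,fx=6,fy=6,interpolation=cv2.INTER_CUBIC))
E
```

```text
time: 1.9
tool_pos: [526.5, -121.0, 182.2]
tcp_rot: [-3.141, 0.001, 0.156]
contact_force: [0.9, -0.7, -0.2]
grip_width: 91.8
finger_force: 0.0
[ 526.48969012 -120.9945648   182.24926857] [-3.14105456e+00  1.15015306e-03  1.55890164e-01] [-3.67741140e-01  4.81987104e-01  1.63396385e+00 -1.27515572e-04
  1.02690681e+00  1.04723139e+00]
```

View pics/t1.png

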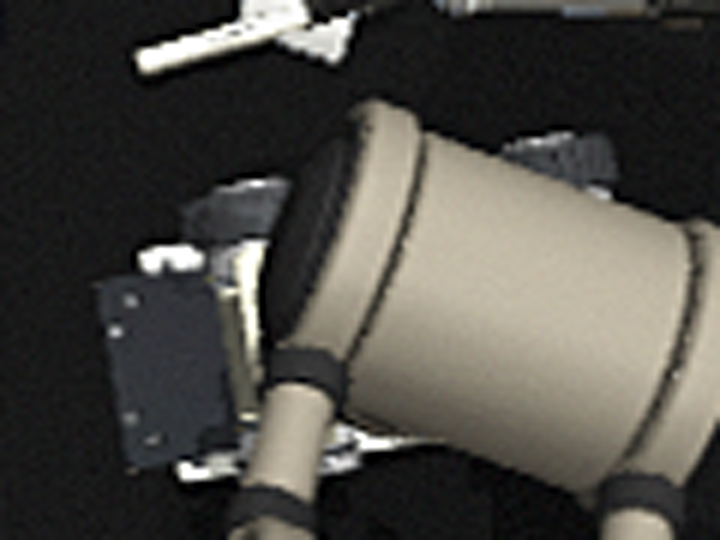

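The gripper is aligned over jar A at (526.5,-121), with its body parallel to the cradle. Descending to the grasp height and closing.

```bash
python3 -m creep '-0.0015 0.002 -0.012 0 0 0 100;0 0 -0.015 0 0 0 100;0 0 -0.015 0 0 0 100;0 0 -0.015 0 0 0 100;0 0 -0.012 0 0 0 100;0 0 0 0 0 0 100;0 0 0 0 0 0 100'
python3 -m creep '0 0 0 0 0 0 0;0 0 0 0 0 0 0;0 0 0 0 0 0 0;0 0 0 0 0 0 0;0 0 0 0 0 0 0;0 0 0 0 0 0 0;0 0 0 0 0 0 0;0 0 0 0 0 0 0'
```

```text
time: 2.53
tool_pos: [525.4, -119.3, 114.0]
tcp_rot: [3.141, -0.0, 0.156]
contact_force: [0.1, -0.2, 0.5]
grip_width: 92.0
finger_force: 0.0
time: 3.2
tool_pos: [524.9, -117.5, 113.7]
tcp_rot: [-3.139, 0.0, 0.155]
contact_force: [0.1, 7.5, 2.9]
grip_width: 53.4
finger_force: 30.0
```

Gripped at 53.4 mm, which matches the 54 mm body. Lifting, then reading the moment.

```bash
python3 -m creep '0 0 0.005 0 0 0 0;0 0 0.01 0 0 0 0;0 0 0.015 0 0 0 0;0 0 0.02 0 0 0 0;0 0 0.02 0 0 0 0;0 0 0.02 0 0 0 0;0 0 0.015 0 0 0 0;0 0 0.005 0 0 0 0'
python3 -m creep '0 0 0 0 0 0 0;0 0 0 0 0 0 0;0 0 0 0 0 0 0;0 0 0 0 0 0 0'
cat > m.py <<'E'
from h import *
o=readout.get_obs();R=Ro.from_euler('xyz',o['tcp_rot']).as_matrix()
print('pos',o['tool_pos'].round(1),'rot',o['tcp_rot'].round(3),'F',o['contact_force'].round(2),'M_tool',(o['moment']@R).round(3),'x tilt deg',np.degrees(np.arcsin(R[2,0])).round(1),'w',o['grip_width'].round(1))
E
python3 m.py
```

```text
time: 3.87
tool_pos: [525.8, -119.6, 226.2]
tcp_rot: [3.139, -0.003, 0.156]
contact_force: [1.2, 0.7, -5.7]
grip_width: 53.5
finger_force: 30.0
time: 4.2
tool_pos: [524.6, -119.0, 222.3]
tcp_rot: [-3.14, 0.002, 0.156]
contact_force: [-0.2, -0.7, -6.2]
grip_width: 53.0
finger_force: 30.0Traceback (most recent call last):
  File "m.py", line 3, in <module>
    print('pos',o['tool_pos'].round(1),'rot',o['tcp_rot'].round(3),'F',o['contact_force'].round(2),'M_tool',(o['moment']@R).round(3),'x tilt deg',np.degrees(np.arcsin(R[2,0])).round(1),'w',o['grip_width'].round(1))
                                                                                                                                                                                             ^^^^^^^^^^^^^^^^^^^^^
AttributeError: 'float' object has no attribute 'round'
```

```bash
sed -i "s/o\['grip_width'\].round(1)/o['grip_width']/" m.py; python3 m.py
python3 -m creep '0 0 0 0.005 -0.03 0 0;0 0 0 0.01 -0.063 0 0;0 0 0 0.01 -0.063 0 0;0 0 0 0.01 -0.063 0 0;0 0 0 0.01 -0.063 0 0;0 0 0 0.01 -0.063 0 0;0 0 0 0.005 -0.04 0 0;0 0 0 0 0 0 0' >/dev/null
for i in 1 2 3; do python3 -m creep '0 0 0 0 0 0 0;0 0 0 0 0 0 0;0 0 0 0 0 0 0' >/dev/null; python3 m.py; done
```

```text
pos [ 524.6 -119.   222.3] rot [-3.14e+00  2.00e-03  1.56e-01] F [-0.2  -0.74 -6.19] M_tool [ 0.022 -0.123  0.   ] x tilt deg -0.1 w 53.01926981864696
pos [ 525.5 -119.1  223.5] rot [ 3.141 -0.389  0.157] F [ 0.63 -0.76 -6.84] M_tool [ 0.038 -0.758  0.014] x tilt deg 22.3 w 53.178455160739986
pos [ 525.3 -119.   223.5] rot [ 3.141 -0.389  0.157] F [-0.47 -0.18 -6.26] M_tool [ 0.002 -0.644  0.001] x tilt deg 22.3 w 53.46737688096539
pos [ 525.2 -119.1  223.6] rot [ 3.141 -0.39   0.156] F [-0.27 -0.43 -7.71] M_tool [ 0.068 -0.705  0.008] x tilt deg 22.3 w 53.42142277920861
```

Returning to level: the level moment before and after differs by 0.12 if the slug moved. Then cap down and level again.

```bash
python3 -m creep '0 0 0 -0.005 0.03 0 0;0 0 0 -0.01 0.063 0 0;0 0 0 -0.01 0.063 0 0;0 0 0 -0.01 0.063 0 0;0 0 0 -0.01 0.063 0 0;0 0 0 -0.01 0.063 0 0;0 0 0 -0.005 0.04 0 0;0 0 0 0 0 0 0' >/dev/null
for i in 1 2 3 4; do python3 -m creep '0 0 0 0 0 0 0;0 0 0 0 0 0 0' >/dev/null; python3 m.py; done
python3 -m creep '0 0 0 -0.005 0.03 0 0;0 0 0 -0.01 0.063 0 0;0 0 0 -0.01 0.063 0 0;0 0 0 -0.01 0.063 0 0;0 0 0 -0.01 0.063 0 0;0 0 0 -0.01 0.063 0 0;0 0 0 -0.005 0.04 0 0;0 0 0 0 0 0 0' >/dev/null
for i in 1 2 3; do python3 -m creep '0 0 0 0 0 0 0;0 0 0 0 0 0 0;0 0 0 0 0 0 0' >/dev/null; python3 m.py; done
python3 -m creep '0 0 0 0.005 -0.03 0 0;0 0 0 0.01 -0.063 0 0;0 0 0 0.01 -0.063 0 0;0 0 0 0.01 -0.063 0 0;0 0 0 0.01 -0.063 0 0;0 0 0 0.01 -0.063 0 0;0 0 0 0.005 -0.04 0 0;0 0 0 0 0 0 0' 
for i in 1 2 3 4; do python3 -m creep '0 0 0 0 0 0 0;0 0 0 0 0 0 0' >/dev/null; python3 m.py; done
```

```text
pos [ 525.1 -119.1  223.5] rot [-3.141e+00 -1.000e-03  1.560e-01] F [-0.66 -0.27 -6.39] M_tool [ 0.04  -0.125 -0.002] x tilt deg 0.1 w 53.44109027891131
pos [ 525.  -119.2  223.7] rot [-3.142e+00 -1.000e-03  1.560e-01] F [ 0.78  0.24 -7.1 ] M_tool [-0.043 -0.058 -0.022] x tilt deg 0.0 w 52.97094125798064
pos [ 525.1 -119.2  223.8] rot [ 3.141 -0.     0.156] F [ 0.51  0.09 -6.3 ] M_tool [-0.    -0.085 -0.012] x tilt deg 0.0 w 53.48077519150395
pos [ 525.2 -119.2  223.6] rot [-3.142 -0.     0.156] F [ 0.05 -0.5  -6.34] M_tool [-0.043 -0.085  0.024] x tilt deg 0.0 w 53.203432376155945
pos [ 525.1 -119.2  223.9] rot [-3.141  0.388  0.156] F [-0.57 -0.36 -5.11] M_tool [ 0.012  0.512 -0.022] x tilt deg -22.2 w 53.10649642929754
pos [ 525.1 -119.2  223.9] rot [-3.141  0.389  0.156] F [ 0.19  1.16 -6.72] M_tool [-0.028  0.477  0.02 ] x tilt deg -22.3 w 53.35848822355224
pos [ 525.2 -119.1  223.6] rot [-3.141  0.39   0.157] F [-0.34  0.7  -6.57] M_tool [ 0.033  0.505 -0.042] x tilt deg -22.3 w 53.30859434863365
time: 9.03
tool_pos: [524.0, -119.2, 223.9]
tcp_rot: [-3.141, -0.0, 0.156]
contact_force: [-0.9, -0.0, -6.1]
grip_width: 53.2
finger_force: 30.0
pos [ 525.2 -119.2  223.6] rot [3.142e+00 2.000e-03 1.570e-01] F [ 0.3  -0.94 -7.08] M_tool [ 0.049 -0.13   0.013] x tilt deg -0.1 w 53.426130581652075
pos [ 525.4 -119.   223.3] rot [-3.141e+00  1.000e-03  1.570e-01] F [-0.19  0.12 -5.65] M_tool [ 0.03  -0.082  0.035] x tilt deg -0.1 w 53.40655107475367
pos [ 525.3 -119.   223.4] rot [-3.142e+00  1.000e-03  1.570e-01] F [-0.24  0.52 -6.03] M_tool [-0.044 -0.1    0.05 ] x tilt deg -0.0 w 53.6598055261947
pos [ 525.2 -119.1  223.5] rot [3.142 0.    0.157] F [ 0.27 -0.33 -5.55] M_tool [-0.038 -0.078  0.005] x tilt deg -0.0 w 53.32377436730397
```

Level moments about the grip: -0.12 at the start, -0.09 after cap up and -0.10 after cap down. No 0.12 shift, so A is packed. Setting it back.

```bash
python3 -m creep '0 0 -0.015 0 0 0 0;0 0 -0.025 0 0 0 0;0 0 -0.025 0 0 0 0;0 0 -0.02 0 0 0 0;0 0 -0.01 0 0 0 0;0 0 -0.006 0 0 0 0;0 0 -0.004 0 0 0 0;0 0 0 0 0 0 0'
python3 -m creep '0 0 -0.002 0 0 0 0;0 0 -0.002 0 0 0 0;0 0 0 0 0 0 0;0 0 0 0 0 0 0'; python3 m.py
```

```text
time: 10.37
tool_pos: [525.5, -119.2, 118.7]
tcp_rot: [3.141, -0.0, 0.157]
contact_force: [-0.3, 0.1, -6.1]
grip_width: 53.3
finger_force: 30.0
time: 10.7
tool_pos: [526.0, -119.3, 115.9]
tcp_rot: [3.14, -0.002, 0.157]
contact_force: [-0.1, 1.8, 2.4]
grip_width: 53.9
finger_force: 30.0
pos [ 526.  -119.3  115.9] rot [ 3.14e+00 -2.00e-03  1.57e-01] F [-0.1   1.8   2.41] M_tool [ 0.129 -0.241  0.002] x tilt deg 0.1 w 53.86547303333346
```

```bash
python3 -m creep '0 0.001 -0.001 0 0 0 0;0 0 0 0 0 0 0;0 0 0 0 0 0 100;0 0 0 0 0 0 100;0 0 0 0 0 0 100;0 0 0 0 0 0 100;0 0 0 0 0 0 100;0 0 0 0 0 0 100'
python3 -m creep '0 0 0.015 0 0 0 100;0 0 0.02 0 0 0 100;0 0 0.025 0 0 0 100;0 0 0.02 0 0 0 100;0.005 -0.025 0 0 0 0 100;0.005 -0.025 0 0 0 0 100;0.005 -0.025 0 0 0 0 100;0.004 -0.025 0 0 0 0 100'
python3 -m creep '0 -0.025 0 0 0 0 100;0 0 0 0 0 0 100;0 0 0 0 0 0 100'; python3 m.py
```

```text
time: 11.37
tool_pos: [525.2, -118.2, 113.5]
tcp_rot: [3.142, 0.0, 0.157]
contact_force: [0.7, 0.6, 0.1]
grip_width: 88.4
finger_force: 0.0
time: 12.03
tool_pos: [544.5, -219.2, 193.8]
tcp_rot: [3.141, -0.0, 0.157]
contact_force: [-0.3, 0.4, -1.3]
grip_width: 91.7
finger_force: 0.0
time: 12.28
tool_pos: [543.9, -244.1, 193.1]
tcp_rot: [-3.141, 0.0, 0.155]
contact_force: [-0.9, 0.5, 0.0]
grip_width: 91.9
finger_force: 0.0
pos [ 543.9 -244.1  193.1] rot [-3.141  0.     0.155] F [-0.85  0.49  0.05] M_tool [-0.019 -0.016 -0.012] x tilt deg -0.0 w 91.89329867314822
```

```bash
python3 -m creep '0.001 -0.0025 -0.015 0 0 0 100;0 0 -0.02 0 0 0 100;0 0 -0.02 0 0 0 100;0 0 -0.015 0 0 0 100;0 0 -0.01 0 0 0 100;0 0 0 0 0 0 100;0 0 0 0 0 0 100'
python3 -m creep '0 0 0 0 0 0 0;0 0 0 0 0 0 0;0 0 0 0 0 0 0;0 0 0 0 0 0 0;0 0 0 0 0 0 0;0 0 0 0 0 0 0;0 0 0 0 0 0 0;0 0 0 0 0 0 0'
python3 -m creep '0 0 0.005 0 0 0 0;0 0 0.01 0 0 0 0;0 0 0.015 0 0 0 0;0 0 0.02 0 0 0 0;0 0 0.02 0 0 0 0;0 0 0.02 0 0 0 0;0 0 0.015 0 0 0 0;0 0 0.005 0 0 0 0'>/dev/null
for i in 1 2 3 4; do python3 -m creep '0 0 0 0 0 0 0;0 0 0 0 0 0 0' >/dev/null; python3 m.py; done
python3 -m creep '0 0 0 0.005 -0.03 0 0;0 0 0 0.01 -0.063 0 0;0 0 0 0.01 -0.063 0 0;0 0 0 0.01 -0.063 0 0;0 0 0 0.01 -0.063 0 0;0 0 0 0.01 -0.063 0 0;0 0 0 0.005 -0.04 0 0;0 0 0 0 0 0 0' >/dev/null
for i in 1 2 3; do python3 -m creep '0 0 0 0 0 0 0;0 0 0 0 0 0 0;0 0 0 0 0 0 0' >/dev/null; python3 m.py; done
```

```text
time: 12.87
tool_pos: [545.3, -244.9, 113.6]
tcp_rot: [-3.141, 0.001, 0.158]
contact_force: [0.5, -0.4, -0.6]
grip_width: 91.7
finger_force: 0.0
time: 13.53
tool_pos: [545.2, -245.7, 113.8]
tcp_rot: [3.141, -0.0, 0.157]
contact_force: [-0.2, 0.5, 1.6]
grip_width: 53.7
finger_force: 30.0
pos [ 544.7 -245.3  222.8] rot [-3.141e+00  1.000e-03  1.570e-01] F [ 0.22  0.32 -7.69] M_tool [ 0.055 -0.039  0.019] x tilt deg -0.1 w 53.395805894740604
pos [ 544.6 -245.3  222.1] rot [-3.14e+00  2.00e-03  1.57e-01] F [-0.66 -0.15 -6.47] M_tool [ 0.027 -0.117  0.032] x tilt deg -0.1 w 53.15486709539275
pos [ 545.  -245.6  222.9] rot [-3.141e+00  1.000e-03  1.570e-01] F [-0.6  -0.65 -6.02] M_tool [-0.015 -0.037  0.003] x tilt deg -0.1 w 53.244743676963694
pos [ 545.2 -245.6  223.3] rot [-3.141  0.     0.157] F [ 0.09  0.27 -6.11] M_tool [ 0.028 -0.091 -0.04 ] x tilt deg -0.0 w 53.76926329984158
pos [ 545.6 -245.6  223.8] rot [ 3.14  -0.389  0.158] F [ 0.43  0.13 -7.53] M_tool [ 0.016 -0.585  0.023] x tilt deg 22.3 w 53.244573456031745
pos [ 545.4 -245.5  223.6] rot [ 3.14  -0.389  0.158] F [ 0.07 -0.53 -6.49] M_tool [ 0.009 -0.592  0.013] x tilt deg 22.3 w 52.85440550724274
pos [ 545.2 -245.6  223.6] rot [ 3.141 -0.39   0.157] F [-0.04 -0.04 -6.39] M_tool [ 0.042 -0.579 -0.019] x tilt deg 22.3 w 53.282349988811255
```

B reads -0.585 cap up against A's -0.70, about 0.11 apart, so B looks loose. Confirming at level, then rocking cap down.

```bash
python3 -m creep '0 0 0 -0.005 0.03 0 0;0 0 0 -0.01 0.063 0 0;0 0 0 -0.01 0.063 0 0;0 0 0 -0.01 0.063 0 0;0 0 0 -0.01 0.063 0 0;0 0 0 -0.01 0.063 0 0;0 0 0 -0.005 0.04 0 0;0 0 0 0 0 0 0' >/dev/null
for i in 1 2 3 4; do python3 -m creep '0 0 0 0 0 0 0;0 0 0 0 0 0 0' >/dev/null; python3 m.py; done
python3 -m creep '0 0 0 -0.005 0.03 0 0;0 0 0 -0.01 0.063 0 0;0 0 0 -0.01 0.063 0 0;0 0 0 -0.01 0.063 0 0;0 0 0 -0.01 0.063 0 0;0 0 0 -0.01 0.063 0 0;0 0 0 -0.005 0.04 0 0;0 0 0 0 0 0 0' >/dev/null
for i in 1 2 3; do python3 -m creep '0 0 0 0 0 0 0;0 0 0 0 0 0 0;0 0 0 0 0 0 0' >/dev/null; python3 m.py; done
python3 -m creep '0 0 0 0.005 -0.03 0 0;0 0 0 0.01 -0.063 0 0;0 0 0 0.01 -0.063 0 0;0 0 0 0.01 -0.063 0 0;0 0 0 0.01 -0.063 0 0;0 0 0 0.01 -0.063 0 0;0 0 0 0.005 -0.04 0 0;0 0 0 0 0 0 0' >/dev/null
for i in 1 2 3 4; do python3 -m creep '0 0 0 0 0 0 0;0 0 0 0 0 0 0' >/dev/null; python3 m.py; done
```

```text
pos [ 545.2 -245.6  223.5] rot [-3.141e+00 -1.000e-03  1.570e-01] F [-0.79  0.07 -6.98] M_tool [0.024 0.099 0.062] x tilt deg 0.1 w 53.39897251096295
pos [ 544.9 -245.8  223.7] rot [-3.142e+00 -1.000e-03  1.570e-01] F [ 0.16  0.29 -5.94] M_tool [ 0.033  0.014 -0.015] x tilt deg 0.0 w 53.26667117416453
pos [ 545.  -245.8  223.7] rot [ 3.142 -0.     0.157] F [-1.08  0.35 -6.57] M_tool [ 0.027 -0.018  0.011] x tilt deg 0.0 w 53.60703882178759
pos [ 545.2 -245.7  223.7] rot [ 3.142 -0.     0.157] F [ 0.75 -1.26 -6.91] M_tool [ 0.001  0.041 -0.013] x tilt deg 0.0 w 53.44389255008673
pos [ 545.1 -245.8  224. ] rot [-3.141  0.388  0.157] F [ 0.55  1.02 -6.78] M_tool [ 0.006  0.516 -0.044] x tilt deg -22.2 w 53.16319983622823
pos [ 545.1 -245.8  223.9] rot [-3.141  0.389  0.158] F [-0.65  0.21 -7.06] M_tool [ 0.05   0.529 -0.032] x tilt deg -22.3 w 53.2151734012922
pos [ 545.2 -245.7  223.6] rot [-3.14   0.39   0.158] F [-0.37 -0.7  -6.16] M_tool [ 0.054  0.561 -0.005] x tilt deg -22.3 w 53.57288084710859
pos [ 545.2 -245.6  223.6] rot [-3.142e+00  2.000e-03  1.580e-01] F [ 0.15  0.61 -7.31] M_tool [ 0.068 -0.08  -0.012] x tilt deg -0.1 w 53.59092134502688
pos [ 545.5 -245.5  223.3] rot [-3.141e+00  1.000e-03  1.590e-01] F [-0.15  0.24 -6.2 ] M_tool [-0.054 -0.117  0.026] x tilt deg -0.1 w 53.549450482744966
pos [ 545.4 -245.5  223.4] rot [-3.142e+00  1.000e-03  1.580e-01] F [ 0.95 -0.94 -6.65] M_tool [ 0.057 -0.112 -0.018] x tilt deg -0.0 w 53.337356739417885
pos [ 545.2 -245.6  223.5] rot [-3.142  0.     0.158] F [-0.49 -0.78 -6.88] M_tool [ 0.032 -0.152 -0.026] x tilt deg -0.0 w 53.40436564457989
```

B's level moment goes -0.07 → +0.03 → -0.115 with the rocking, so B holds the loose slug. Carrying it to above the rest.

```bash
python3 -m creep '-0.003 0.013 0 0 0 -0.012 0;-0.0064 0.026 0 0 0 -0.025 0;-0.0064 0.026 0 0 0 -0.025 0;-0.0064 0.026 0 0 0 -0.025 0;-0.0064 0.026 0 0 0 -0.025 0;-0.0064 0.026 0 0 0 -0.025 0;-0.0064 0.026 0 0 0 -0.025 0;-0.0064 0.026 0 0 0 -0.025 0'
python3 -m creep '-0.0064 0.026 0 0 0 -0.025 0;-0.0064 0.026 0 0 0 -0.025 0;-0.0064 0.026 0 0 0 -0.025 0;-0.0064 0.026 0 0 0 -0.025 0;-0.0064 0.026 0 0 0 -0.025 0;-0.0064 0.026 0 0 0 -0.025 0;-0.0064 0.026 0 0 0 -0.025 0;-0.003 0.013 0 0 0 -0.012 0'
python3 -m creep '-0.002 0.013 0 0 0 -0.01 0;0 0.003 0 -0.007 -0.027 0 0;0 0 0 -0.0137 -0.0565 0 0;0 0 0 -0.0137 -0.0565 0 0;0 0 0 -0.0137 -0.0565 0 0;0 0 0 -0.0137 -0.0565 0 0;0 0 0 -0.0137 -0.0565 0 0;0 0 0 -0.007 -0.03 0 0'
python3 -m creep '0 0 0 0 0 0 0;0 0 0 0 0 0 0'; python3 m.py
python3 - <<'E'
from h import *
a=viewer.capture('scene')[:,:,::-1];cv2.imwrite('pics/s2.png',cv2.resize(a[110:310,130:390],None,fx=3,fy=3,interpolation=cv2.INTER_CUBIC))
E
```

```text
time: 21.03
tool_pos: [497.0, -49.5, 223.9]
tcp_rot: [3.141, -0.001, -0.03]
contact_force: [0.5, -0.1, -6.1]
grip_width: 53.3
finger_force: 30.0
time: 21.7
tool_pos: [448.7, 146.8, 224.0]
tcp_rot: [-3.14, -0.0, -0.216]
contact_force: [-0.3, 0.1, -6.6]
grip_width: 53.1
finger_force: 30.0
time: 22.37
tool_pos: [446.8, 160.5, 223.8]
tcp_rot: [3.137, -0.352, -0.225]
contact_force: [-1.0, 0.0, -6.9]
grip_width: 53.4
finger_force: 30.0
time: 22.53
tool_pos: [447.2, 160.5, 223.8]
tcp_rot: [3.137, -0.348, -0.225]
contact_force: [-0.2, -0.5, -7.0]
grip_width: 53.1
finger_force: 30.0
pos [447.2 160.5 223.8] rot [ 3.137 -0.348 -0.225] F [-0.17 -0.51 -7.04] M_tool [ 0.036 -0.525  0.021] x tilt deg 20.0 w 53.11049225516801
```

View pics/s2.png

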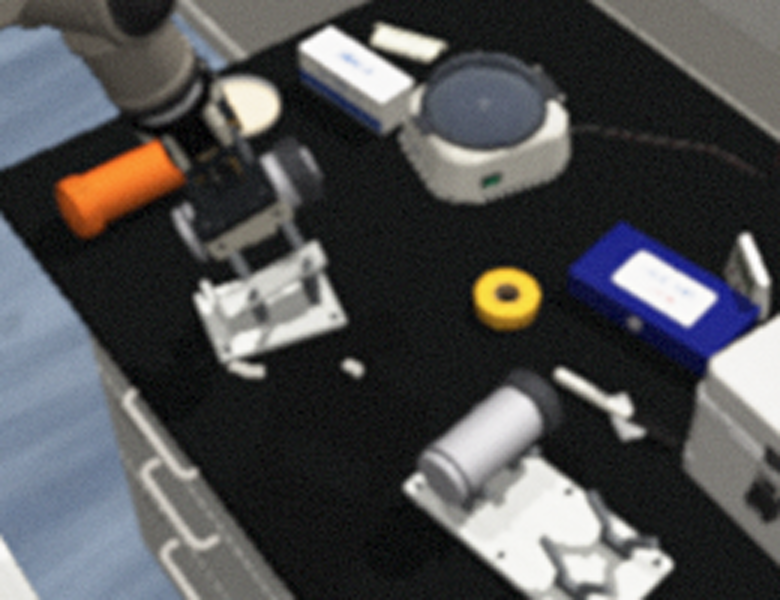

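Jar A is back in its slot around (495,430) in this crop. B is held tilted, cap up and away, over the rest at (265,300). Aligning on the seat normal and going down along it.

```bash
python3 -m creep '-0.003 0.004 0 0 0 -0.01 0;-0.004 0.006 0 0 0 0 0;-0.002 0.0034 0 0 0 0 0;0.004 -0.001 -0.011 0 0 0 0;0.0066 -0.0016 -0.019 0 0 0 0;0.0066 -0.0016 -0.019 0 0 0 0;0.004 -0.001 -0.011 0 0 0 0;0 0 0 0 0 0 0'
python3 -m creep '0 0 0 0 0 0 0;0 0 0 0 0 0 0'; python3 m.py
python3 - <<'E'
from h import *
a=viewer.capture('scene')[:,:,::-1];cv2.imwrite('pics/s3.png',cv2.resize(a[150:240,170:290],None,fx=6,fy=6,interpolation=cv2.INTER_CUBIC))
E
```

```text
time: 23.25
tool_pos: [459.4, 168.2, 161.3]
tcp_rot: [3.135, -0.345, -0.235]
contact_force: [-0.8, -0.7, -7.0]
grip_width: 53.4
finger_force: 30.0
time: 23.42
tool_pos: [460.1, 168.8, 164.3]
tcp_rot: [3.138, -0.35, -0.235]
contact_force: [0.1, 0.8, -6.3]
grip_width: 53.7
finger_force: 30.0
pos [460.1 168.8 164.3] rot [ 3.138 -0.35  -0.235] F [ 0.09  0.84 -6.27] M_tool [ 0.046 -0.535 -0.001] x tilt deg 20.1 w 53.70831935351314
```

View pics/s3.png

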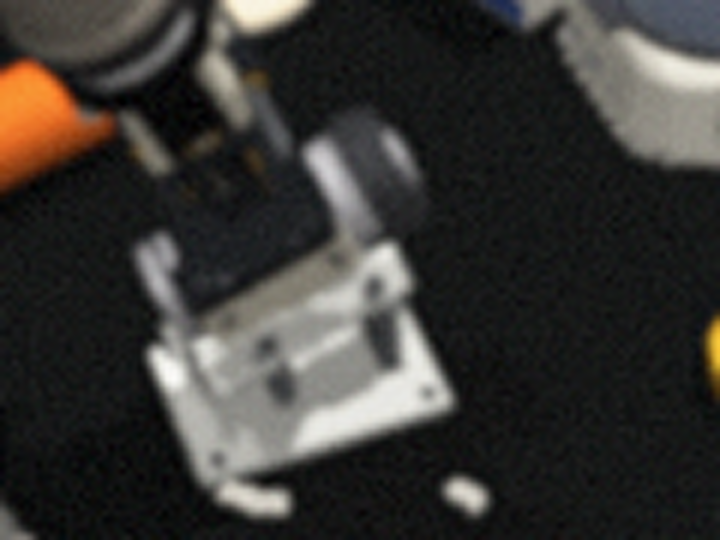

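Aligned over the seat. Descending slowly along the normal.

```bash
python3 -m creep '0.0033 -0.0008 -0.0094 0 0 0 0;0.0033 -0.0008 -0.0094 0 0 0 0;0.001 0 -0.003 0 0 0 0;0 0 0 0 0 0 0;0 0 0 0 0 0 0'; python3 m.py
python3 -m creep '0.0007 0 -0.002 0 0 0 0;0.0007 0 -0.002 0 0 0 0;0 0 0 0 0 0 0;0 0 0 0 0 0 0'; python3 m.py
```

```text
time: 23.88
tool_pos: [467.4, 167.1, 141.3]
tcp_rot: [3.137, -0.349, -0.235]
contact_force: [-0.1, 1.4, -6.4]
grip_width: 53.0
finger_force: 30.0
pos [467.4 167.1 141.3] rot [ 3.137 -0.349 -0.235] F [-0.07  1.41 -6.45] M_tool [ 0.182 -0.552  0.069] x tilt deg 20.0 w 53.039367450944894
time: 24.22
tool_pos: [469.2, 168.2, 139.3]
tcp_rot: [3.14, -0.352, -0.236]
contact_force: [-9.0, 7.9, 8.4]
grip_width: 53.1
finger_force: 30.0
pos [469.2 168.2 139.3] rot [ 3.14  -0.352 -0.236] F [-8.95  7.92  8.42] M_tool [ 0.76  -1.256  0.081] x tilt deg 20.2 w 53.12074370346755
```

Contact, with a side force towards +y, so the seat lies a little to +y. Easing over and settling.

```bash
python3 -m creep '0 0.002 0 0 0 0 0;0 0 0 0 0 0 0;0 0 0 0 0 0 0'; python3 m.py
python3 -m creep '0 0.0007 -0.001 0 0 0 0;0 0 0 0 0 0 0;0 0 0 0 0 0 0'; python3 m.py
```

```text
time: 24.47
tool_pos: [469.1, 169.4, 138.2]
tcp_rot: [3.138, -0.35, -0.235]
contact_force: [-4.6, 4.3, 1.6]
grip_width: 53.2
finger_force: 30.0
pos [469.1 169.4 138.2] rot [ 3.138 -0.35  -0.235] F [-4.57  4.26  1.59] M_tool [ 0.532 -0.785  0.076] x tilt deg 20.1 w 53.22216150503359
time: 24.72
tool_pos: [469.4, 170.0, 137.5]
tcp_rot: [3.138, -0.351, -0.235]
contact_force: [-3.1, 4.1, 5.1]
grip_width: 53.4
finger_force: 30.0
pos [469.4 170.  137.5] rot [ 3.138 -0.351 -0.235] F [-3.09  4.09  5.13] M_tool [ 0.438 -0.631 -0.005] x tilt deg 20.1 w 53.35224519743464
```

```bash
python3 -m creep '0 0.0015 -0.001 0 0 0 0;0 0 0 0 0 0 0;0 0 0 0 0 0 0'; python3 m.py
python3 -m creep '0 0.001 -0.0005 0 0 0 0;0 0 0 0 0 0 0;0 0 0 0 0 0 0'; python3 m.py
```

```text
time: 24.97
tool_pos: [469.5, 170.3, 137.3]
tcp_rot: [3.136, -0.352, -0.235]
contact_force: [-6.0, -6.0, 16.0]
grip_width: 53.4
finger_force: 30.0
pos [469.5 170.3 137.3] rot [ 3.136 -0.352 -0.235] F [-5.95 -6.02 16.  ] M_tool [-0.971 -0.157 -0.101] x tilt deg 20.2 w 53.434214746582285
time: 25.22
tool_pos: [469.5, 170.4, 137.3]
tcp_rot: [3.135, -0.352, -0.235]
contact_force: [-7.6, -11.2, 20.8]
grip_width: 53.0
finger_force: 30.0
pos [469.5 170.4 137.3] rot [ 3.135 -0.352 -0.235] F [ -7.6  -11.19  20.76] M_tool [-1.951  0.142 -0.152] x tilt deg 20.2 w 53.01631680545643
```

Seated on both sides at about (469.5,170.3,137.4). Relieving the over-travel, then releasing and backing off along the normal.

```bash
python3 -m creep '0 -0.0015 0.001 0 0 0 0;0 0 0 0 0 0 0;0 0 0 0 0 0 0'; python3 m.py
python3 -m creep '0 0 0 0 0 0 100;0 0 0 0 0 0 100;0 0 0 0 0 0 100;0 0 0 0 0 0 100;0 0 0 0 0 0 100;0 0 0 0 0 0 100;0 0 0 0 0 0 100;0 0 0 0 0 0 100'
python3 -m creep '-0.0033 0.0008 0.0094 0 0 0 100;-0.0066 0.0016 0.019 0 0 0 100;-0.0083 0.002 0.0235 0 0 0 100;-0.0083 0.002 0.0235 0 0 0 100;-0.0083 0.002 0.0235 0 0 0 100;-0.02 -0.02 0.02 0 0 0 100;-0.02 -0.03 0.02 0 0 0 100;0 -0.03 0.02 0 0 0 100'
python3 -m creep '0 -0.03 0 0 0 0 100;0 -0.03 0 0 0 0 100;0 -0.03 0 0 0 0 100;0 -0.03 0 0 0 0 100;0 -0.03 0 0 0 0 100;0 -0.03 0 0 0 0 100;0 0 0 0 0 0 100'
python3 - <<'E'
from h import *
a=viewer.capture('top')[:,:,::-1];cv2.imwrite('pics/t2.png',cv2.resize(a[140:270,190:420],None,fx=3.4,fy=3.4,interpolation=cv2.INTER_CUBIC))
E
```

```text
time: 25.47
tool_pos: [469.5, 170.2, 137.3]
tcp_rot: [3.137, -0.351, -0.235]
contact_force: [-4.8, -3.1, 11.4]
grip_width: 53.6
finger_force: 30.0
pos [469.5 170.2 137.3] rot [ 3.137 -0.351 -0.235] F [-4.79 -3.08 11.38] M_tool [-0.52  -0.165 -0.09 ] x tilt deg 20.1 w 53.55605054332409
time: 26.13
tool_pos: [468.8, 170.7, 136.2]
tcp_rot: [3.137, -0.349, -0.235]
contact_force: [-0.4, 1.3, 0.2]
grip_width: 91.3
finger_force: 0.0
time: 26.8
tool_pos: [390.2, 99.2, 295.9]
tcp_rot: [3.137, -0.347, -0.231]
contact_force: [1.3, -0.6, 0.2]
grip_width: 91.6
finger_force: 0.0
time: 27.38
tool_pos: [394.0, -85.0, 296.2]
tcp_rot: [3.136, -0.352, -0.24]
contact_force: [0.1, -0.1, 0.8]
grip_width: 91.6
finger_force: 0.0
```

View pics/t2.png

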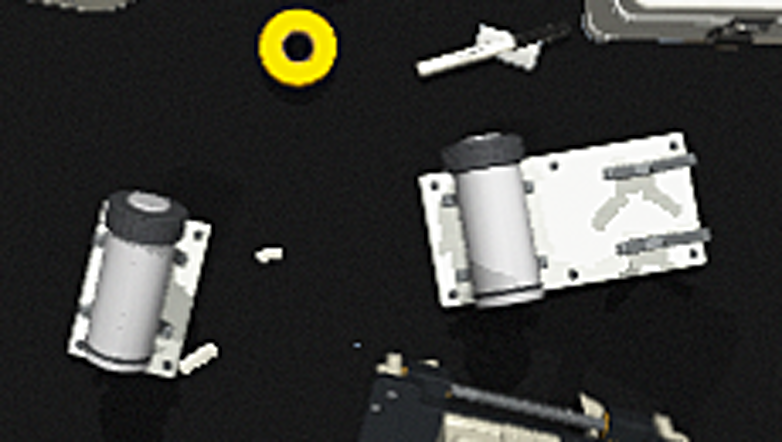

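Jar B lies in the sloping rest at (135,280) with its cap end uppermost. Jar A lies in slot A at (495,220), slot B is empty, the tape and marker are where they were, and the arm is clear. Handing in.

```bash
python3 -c "
from plant import order
print(order.close_job())"
```

```text
the job is handed in; nothing more can be done
None
```

Jar B had the loose slug: it now lies cap end up in the sloping rest, packed jar A is back in slot A, and the job was handed in at about 27 s; no verdict was returned.

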